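# Seat a candelabrum branch on its stem's dowel

### The job

Set the two-armed candelabrum branch, upright, on the spigot of the clamped stem, and nudge it round until its collar drops over the locating dowel and sits fully home, flush on the stem's shoulder. Feel for the dowel gently, never force the branch against it, and leave everything else on the bench as it is.

Things in the scene. Friction and masses are not known exactly. Their poses are not given: they have to be found in the camera images.
- branch: Bare-metal candelabrum branch, 0.4 to 0.6 kg, 266 mm tip to tip, 110 mm tall, loose, upright on its collar. Origin: centre of the collar's underside; z up. Collar: round plate, 86 mm across, 8 mm thick; centre bore 13.6 mm; two through holes of 8.6 mm at x = +25 and -25 mm. Either may take the dowel. Two curved arms run along +y and -y, 12 mm or more above the underside.
- grip (a point): Middle of the branch's centre candle socket, the place to grip from above (branch frame z = 95 mm, axes as the branch's; keep the fingers on its +x and -x sides, clear of the arms). The socket is round and upright, 28 mm across, z = 75 to 110 mm, with a 50 mm drip pan below it (z = 68 to 75 mm).
- socket_left (a point): Middle of the candle socket at the end of the branch's +y arm: 108 mm from the centre, branch frame z = 85 mm. Round, upright, 22 to 28 mm across, z = 67 to 102 mm, over a 50 mm drip pan (z = 60 to 67 mm). Axes as the branch's.
- socket_right (a point): The same for the branch's -y arm. Pushed level at a socket, a free branch turns on the spigot under 3 N or less; once the dowel is in its hole it turns no further (some 0.1 rad of play), and the push bears on the dowel more than four times over.
- stem: Foot and stem of the same metal, clamped on a square plywood board (150 x 150 x 22 mm; corner clamps to 47 mm high); it cannot move. Origin: on the bench under the stem's axis; z up. On its flat round top (86 mm across, z = 120 mm) stand a central spigot (12 mm across, 20 mm high, tapered tip) and one fixed round-topped dowel, 6 mm across, 6 mm high, 25 mm from the axis.
- shoulder (a point): Centre of the stem's flat top, 120 mm above the bench, at the spigot's root; the branch's origin comes here when home. The dowel's place is not measured: it stands off the stem's +x axis by up to 1.0 rad either way (visible until covered). Until a hole meets it, the collar rides on it, tilted about 0.09 rad; a free branch then falls level by its own weight.
- nozzle: Bystander: a spare metal candle socket with drip pan and foot, 50 mm across, 60 mm tall, loose, near the stem. Origin under its centre.
- pan: Bystander: a spare metal drip pan, 76 mm across, 14 mm tall, loose, near the stem. Origin under its centre.
- burnisher: Bystander: a burnisher with a wooden handle, lying, 165 mm long along its y, 22 mm high, near the branch. Origin under about its middle.
- mallet: Bystander: a wooden mallet lying on the bench, 240 mm long along its x. Origin under about its middle.
- bottle: Bystander: a green glass bottle with a cork, 60 mm across, 170 mm tall. Origin under its centre.
- files: Bystander: a copper cup of small files, 72 mm across, 160 mm tall over the files. Origin under its centre.
- pliers: Bystander: flat pliers lying on the bench, 150 mm long along their y, 30 mm wide, 14 mm high. Origin under their middle.
Not all that is in view belongs to the job. Leave any green or orange look-alike of the stem alone.

How it is judged (in metres and radians):
At the end, for the whole second after the job is handed in: The branch stands at rest on the stem, centred on the spigot within 4 mm, its collar flush on the shoulder (less than 1.5 mm gap at the middle, tilt under 0.035 rad), which is possible only with the dowel in one of its holes (horizontal distance between branch and shoulder below 0.004 m and z of branch in the frame of shoulder between -0.002 and 0.0015 m and angle between branch's own z axis and vertical below 0.035 rad and linear speed of branch below 0.01 m/s and angular speed of branch below 0.05 rad/s); the robot touches nothing.
It fails at once if the branch is forced: more than 60 N between the branch and the stem or its dowel (contact force between branch and stem above 60 N).
It fails at once if a bystander is moved by more than 20 mm (distance of any of nozzle, pan, burnisher, mallet, bottle, files, pliers from where it was at the start of the episode above 0.02 m).
It also fails if it takes over 72 s, if anything falls off the work surface, if the arm or the gripper's body presses on something with over 40 N, if the wrist force passes 120 N, or if a joint passes its speed limit or range.

### The arm

A 6-joint arm with a two-finger parallel gripper is mounted at the origin on the work surface. World frame = base frame: x ahead of the robot, y to its left, z up, the work surface at z = 0. Lengths are in m, angles in degrees, forces in N, time in s.
With the tool pointing down it reaches from about 0.25 to 0.725 m from the base axis. Payload 9.7 kg.
Tool frame: the origin (TCP) lies between the finger pads; the fingertips stand 25 mm ahead of it and the grasp point (between the pads) lies 6 mm ahead of it; z points along the fingers, y is the line along which they close (so a half turn about z gives the same grasp; the last joint's range is limited). The gripper opens to 85 mm and grips with 20 to 120 N. Pads are 22 mm wide; open, the fingers measure 114 mm over their backs; the gripper's body (76 mm by 85 mm) begins 54 mm behind the grasp point. The pads swing forward as they close: fully open they stand 13 mm farther back than shut.
Start: joints at [69.672, 4.979, 10.078, 95.1, 0, 90], TCP at [0.191, 0.516, 0.221] pointing down, gripper open.
Joint ranges: [-179.16, 179.16], [-48.56, 103.87], [-65.8, 70.77], [-126.05, 130.52], [-82.76, 87.17], [-180, 180]. Speed limits (degrees/s): [127.2, 127.2, 147.25, 180, 180, 180].

### API

Orientations are given as [roll, pitch, yaw] about the fixed x, y, z axes, in that order (R = Rz(yaw) Ry(pitch) Rx(roll)).
In Python, from workcell import bot gives the robot as it stands. The module is installed in compiled form; this text tells all that it offers.
- The arm moves only by the shell command python3 -m pendant 'ROWS' [FORCE]. ROWS is rows parted by semicolons, their numbers by spaces, 1 to 5 of them, each of 5 numbers: dx, dy, dz in m, then a turn about the tool's z in degrees, then the finger opening in m; each row is the pose to reach, as a shift and turn from the pose commanded when the command began, along the tool's axes at that moment; what a row does not reach only later rows make up. A row lasts 1/12 s, in which the tool goes at most 0.0417 m and 7.16 degrees, less where a joint would pass 70% of its speed; a pose out of reach is approached as far as the arm can. The fingers move at their own pace and stop on an object; FORCE is the grip in N (left out, the last holds). Time passes only in rows, so rows that do not move let the fingers close. It prints the time, the measured TCP pose, the force, the opening and the grip force at its end.
- bot.get_obs(): the state, without advancing time (a new reading comes with each control period).
- bot.camera(name): name is "scene" or "side" or "wrist"; returns the picture (384x512x3 uint8, blue, green, red); there is no depth.
- bot.camera_info(name): a dict with "mtx" (3x3 intrinsics, pixels), "extrinsics" (4x4, takes a point from camera to world coordinates). Camera axes: x right, y down, z forward; pixel columns grow to the right and rows downward; lengths in m; the calibration is good to about 2 mm. The wrist camera is an equidistant fisheye: a pixel r from the principal point sees the ray r / f radians off the axis. A picture is of the moment at which its call begins: read the wrist's pose just before it. camera_info takes no time and is no camera call; for the wrist camera it gives the pose at the moment of the call.
- bot.job_done(): hands the job in; it is judged then, once.
The state is a dict: "time": time; "q": joint angles; "qd": joint speeds; "joint_efforts": joint torques, N m; "ee_pos": TCP position; "tcp_rot": TCP orientation; "wrist_force": force on the tool from outside, world axes, zero at the start; "torque": the same for the moment, N m; "opening": finger opening in m; "grasp_force": force on a finger pad.
Only numpy, scipy, OpenCV 4.12 (cv2) and the standard library are available. Lean on these libraries where they do the work, as an engineer would, in place of code of your own. Each camera call takes 0.05 s, during which the arm holds its last target. There are 200 camera calls.

## Working session

There is one attempt and no reset: what is moved stays moved. The work goes in short steps, Python scripts to look and compute and a shell command to move; the robot and the scene stay as the last step left them, time stands still between calls to the robot, and variables do not carry over. Pictures are saved under pics/ and viewed, at most 10 in all, crops included, and the job is handed in when it is done.

```bash
mkdir -p pics; python3 - <<'E'
from workcell import bot
import cv2,numpy as np
o=bot.get_obs(); print({k:np.round(v,3).tolist() for k,v in o.items()})
for n in ["scene","side","wrist"]:
    i=bot.camera_info(n); print(n,np.round(i["mtx"],1).tolist(),np.round(i["extrinsics"],4).tolist())
    cv2.imwrite(f"pics/{n}0.png",bot.camera(n)); np.savez(f"pics/{n}0.npz",K=i["mtx"],E=i["extrinsics"])
E
```

```text
{'time': 0.0, 'q': [69.672, 5.01, 10.035, 95.098, -0.002, 89.999], 'qd': [-0.013, 0.04, 0.039, -0.045, 0.041, -0.005], 'joint_efforts': [-0.002, -52.04, 46.48, 0.017, -0.0, 0.0], 'ee_pos': [0.191, 0.516, 0.22], 'tcp_rot': [-179.926, 0.002, 159.673], 'wrist_force': [-0.1, -0.428, 0.38], 'torque': [0.012, -0.016, 0.054], 'grasp_force': 0.0, 'opening': 0.085}
scene [[380.4, 0.0, 255.5], [0.0, 380.4, 194.0], [0.0, 0.0, 1.0]] [[-0.7899, 0.327, -0.5187, 1.1485], [0.6132, 0.4148, -0.6723, 0.8005], [-0.0047, -0.8491, -0.5282, 0.7588], [0.0, 0.0, 0.0, 1.0]]
side [[416.4, 0.0, 253.5], [0.0, 416.4, 193.0], [0.0, 0.0, 1.0]] [[0.9715, -0.131, 0.1976, 0.304], [-0.2363, -0.6052, 0.7602, -0.9093], [0.02, -0.7852, -0.6189, 0.8172], [0.0, 0.0, 0.0, 1.0]]
wrist [[297.3, 0.0, 250.3], [0.0, 297.3, 186.9], [0.0, 0.0, 1.0]] [[0.3468, 0.8887, 0.2998, 0.1134], [0.9379, -0.3282, -0.1122, 0.5455], [-0.0014, 0.3201, -0.9474, 0.3718], [0.0, 0.0, 0.0, 1.0]]
```

View pics/scene0.png

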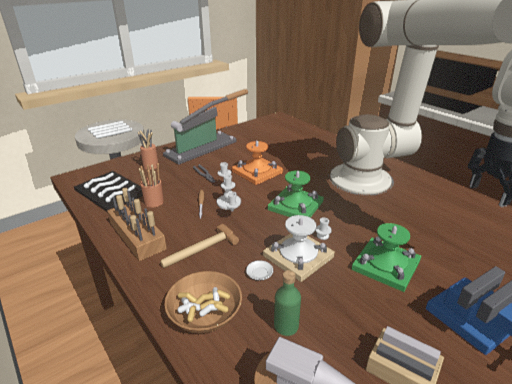

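View pics/side0.png

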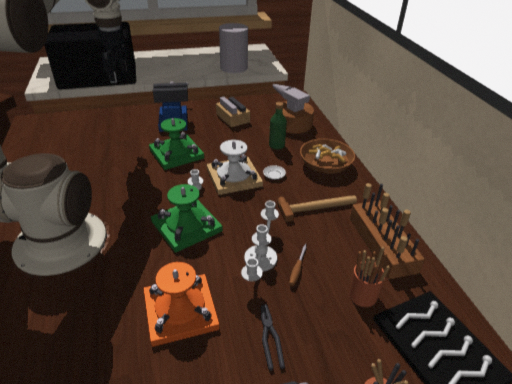

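View pics/wrist0.png

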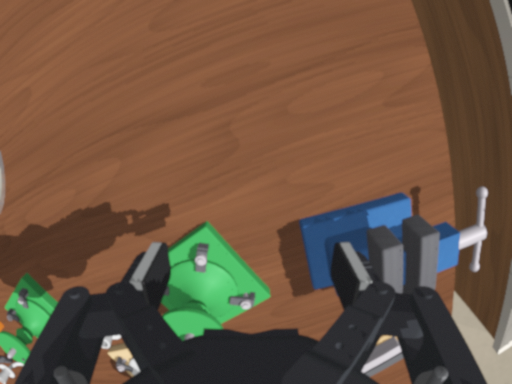

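The scene view shows the branch at about (229,190) and the silver stem on plywood at about (300,235). In the side view they are at (260,248) and (234,150). The wrist view shows only green decoys and the vise. Next I'll enlarge both targets.

```bash
python3 - <<'E'
import cv2,numpy as np
s=cv2.imread("pics/scene0.png");d=cv2.imread("pics/side0.png")
r=lambda im,x,y,w,h:cv2.resize(im[y:y+h,x:x+w],(400,300),interpolation=cv2.INTER_CUBIC)
cv2.imwrite("pics/crops.png",np.vstack([np.hstack([r(s,190,155,80,60),r(s,260,210,80,60)]),np.hstack([r(d,220,195,80,60),r(d,195,132,80,60)])]))
E
```

```text
(no output)
```

View pics/crops.png

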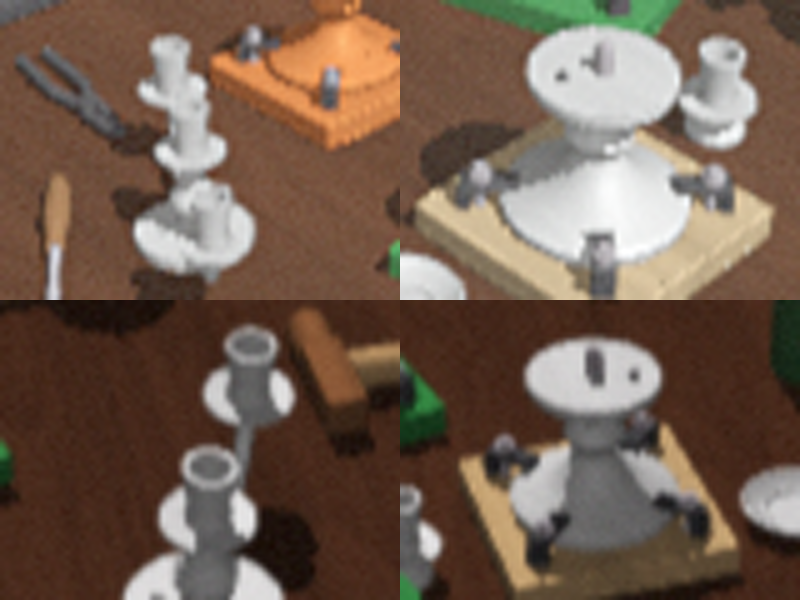

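The crops show the stem's spigot tip at scene (301,219) and side (234,142). The dowel is at scene (292.4,225) and side (241.8,147). The branch socket rims are at scene (224,163), (228,176), (232,193), with the centre rim at side (262,229) and the far rim at side (270,204). I'll triangulate from these.

```bash
cat > h.py <<'E'
import numpy as np,cv2
def ray(n,u,f=False):
    c=np.load(f"pics/{n}.npz");K,E=c["K"],c["E"]
    d=np.array([(u[0]-K[0,2])/K[0,0],(u[1]-K[1,2])/K[1,1],1.])
    if f:
        r=np.hypot(*d[:2]); d=np.array([*(d[:2]/max(r,1e-9)*np.sin(r)),np.cos(r)])
    return E[:3,3],E[:3,:3]@(d/np.linalg.norm(d))
def plane(n,u,z,f=False):
    o,d=ray(n,u,f); return (o+d*(z-o[2])/d[2])[:2]
def tri(*rs):
    A=sum(np.eye(3)-np.outer(d,d) for o,d in rs);b=sum((np.eye(3)-np.outer(d,d))@o for o,d in rs)
    return np.linalg.solve(A,b)
E
python3 - <<'E'
from h import *
np.set_printoptions(precision=4,suppress=True)
for n,a,b,z in [("spigot",(301,219),(233.8,142.2),.14),("dowel",(292.3,225),(241.7,147.1),.125),("cen",(228,175.6),(261.9,228.4),.11),("far",(232.4,193),(270,204),.102),("near",(224,163.2),(252,262),.102),("nozzle",(324,220),(195,174),.06),("pan",(260,269),(274,172),.01)]:
    print(n,tri(ray("scene0",a),ray("side0",b)),plane("scene0",a,z),plane("side0",b,z))
E
```

```text
spigot [0.5206 0.1914 0.1359] [0.5224 0.1954] [0.5206 0.1828]
dowel [0.5439 0.1822 0.1205] [0.546  0.1866] [0.5437 0.1734]
cen [ 0.5148 -0.1814  0.11  ] [ 0.5124 -0.1811] [ 0.5167 -0.1828]
far [ 0.5624 -0.0864  0.1029] [ 0.5595 -0.0872] [ 0.5644 -0.0867]
near [ 0.4665 -0.2789  0.1039] [ 0.4624 -0.2818] [ 0.4686 -0.2785]
nozzle [0.3886 0.1617 0.0556] [0.3886 0.1655] [0.3907 0.1517]
pan [0.6533 0.175  0.0131] [0.6497 0.1728] [0.6558 0.178 ]
```

```bash
cat >> h.py <<'E'
def go(x,y,z,yaw):
    from workcell import bot
    from scipy.spatial.transform import Rotation as R
    o=bot.get_obs(); r=R.from_euler("xyz",o["tcp_rot"],degrees=True)
    d=r.inv().apply(np.array([x,y,z])-o["ee_pos"]); t=-((yaw-o["tcp_rot"][2]+180)%360-180)
    print("dx dy dz turn",np.round(d,4),round(t,2),"rows",max(np.linalg.norm(d)/.0417,abs(t)/7.16).round(1),"pos",np.round(o["ee_pos"],4),"rot",np.round(o["tcp_rot"],2),"F",np.round(o["wrist_force"],1),"t",o["time"])
def shot(n,name):
    from workcell import bot
    i=bot.camera_info(n); im=bot.camera(n); cv2.imwrite(f"pics/{name}.png",im); np.savez(f"pics/{name}.npz",K=i["mtx"],E=i["extrinsics"]); return im
E
python3 -c "
from h import *
go(.515,-.181,.30,63.5)"
```

```text
dx dy dz turn [-0.5458 -0.5408 -0.079 ] 96.17 rows 18.5 pos [0.191  0.5156 0.2205] rot [-179.95    0.    159.67] F [ 0.1 -0.1 -0.4] t 0.15
```

```bash
python3 -m pendant '-0.025 -0.025 -0.016 5 0.085; -0.05 -0.05 -0.032 11 0.085; -0.077 -0.077 -0.048 17 0.085; -0.105 -0.105 -0.064 24 0.085; -0.133 -0.133 -0.079 31 0.085'; python3 -c "
from h import *
go(.515,-.181,.30,63.5)"
```

```text
time: 0.57
ee_pos: [0.269, 0.3447, 0.3]
tcp_rot: [-180.0, 0.0, 128.4]
wrist_force: [0.9, 0.6, 0.3]
opening: 0.0853
grasp_force: 0.0
dx dy dz turn [-0.5648 -0.1335  0.    ] 64.88 rows 13.9 pos [0.269  0.3447 0.3   ] rot [-1.8000e+02  1.0000e-02  1.2838e+02] F [0.9 0.6 0.3] t 0.5667
```

```bash
python3 -m pendant '-0.04 -0.009 0 5 0.085; -0.08 -0.018 0 10 0.085; -0.12 -0.027 0 15 0.085; -0.16 -0.036 0 20 0.085; -0.2 -0.046 0 25 0.085'; python3 -c "
from h import *
go(.515,-.181,.30,63.5)"
```

```text
time: 0.98
ee_pos: [0.3582, 0.1595, 0.2994]
tcp_rot: [180.0, -0.0, 103.5]
wrist_force: [1.0, 0.6, -0.7]
opening: 0.0851
grasp_force: 0.0
dx dy dz turn [-0.3677  0.0733 -0.0006] 39.95 rows 9.0 pos [0.3582 0.1595 0.2994] rot [179.97  -0.   103.45] F [ 1.   0.6 -0.7] t 0.9833
```

```bash
python3 -m pendant '-0.037 0.007 0 4 0.085; -0.074 0.014 0 8 0.085; -0.111 0.022 0 12 0.085; -0.148 0.029 0 16 0.085; -0.185 0.037 0 20 0.085'; python3 -c "
from h import *
go(.515,-.181,.30,63.5)"
```

```text
time: 1.4
ee_pos: [0.4379, -0.0117, 0.2994]
tcp_rot: [180.0, -0.0, 83.5]
wrist_force: [0.2, 0.6, 0.8]
opening: 0.0852
grasp_force: 0.0
dx dy dz turn [-0.1594  0.0959 -0.0005] 19.96 rows 4.5 pos [ 0.4379 -0.0117  0.2994] rot [179.98  -0.    83.46] F [0.2 0.6 0.8] t 1.4
```

```bash
python3 -m pendant '-0.032 0.019 0 4 0.085; -0.064 0.038 0 8 0.085; -0.096 0.057 0 12 0.085; -0.128 0.076 0 16 0.085; -0.159 0.096 0 20 0.085'; python3 -m pendant '0 0 0 0 0.085;0 0 0 0 0.085;0 0 0 0 0.085'; python3 - <<'E'
from h import *
go(.515,-.181,.30,63.5)
im=shot("wrist","w1"); cv2.imwrite("pics/w1b.png",cv2.resize(im,(800,600),interpolation=cv2.INTER_CUBIC))
def proj(p):
    c=np.load("pics/w1.npz");q=np.linalg.inv(c["E"])@np.r_[p,1];t=np.arctan2(np.hypot(*q[:2]),q[2]);return c["K"][:2,2]+c["K"][0,0]*t*q[:2]/np.hypot(*q[:2])
for p in [(.5148,-.1814,.11),(.5624,-.0864,.102),(.5206,.1914,.136),(.5439,.1822,.12)]: print(proj(p)*800/512)
E
```

```text
time: 1.82
ee_pos: [0.5157, -0.1803, 0.2992]
tcp_rot: [-180.0, -0.0, 63.4]
wrist_force: [0.5, 0.7, 1.3]
opening: 0.0848
grasp_force: 0.0
time: 2.07
ee_pos: [0.5153, -0.1781, 0.2991]
tcp_rot: [-179.9, -0.0, 63.7]
wrist_force: [0.2, 0.0, 0.8]
opening: 0.0849
grasp_force: 0.0
dx dy dz turn [-0.0028  0.001  -0.0009] 0.18 rows 0.1 pos [ 0.5153 -0.1781  0.2991] rot [-179.94   -0.     63.68] F [0.2 0.  0.8] t 2.0667
[393.84125554 256.0573536 ]
[394.77853304 114.18041311]
[ 186.22128052 -146.6512886 ]
[ 222.53696399 -145.77172228]
```

View pics/w1b.png

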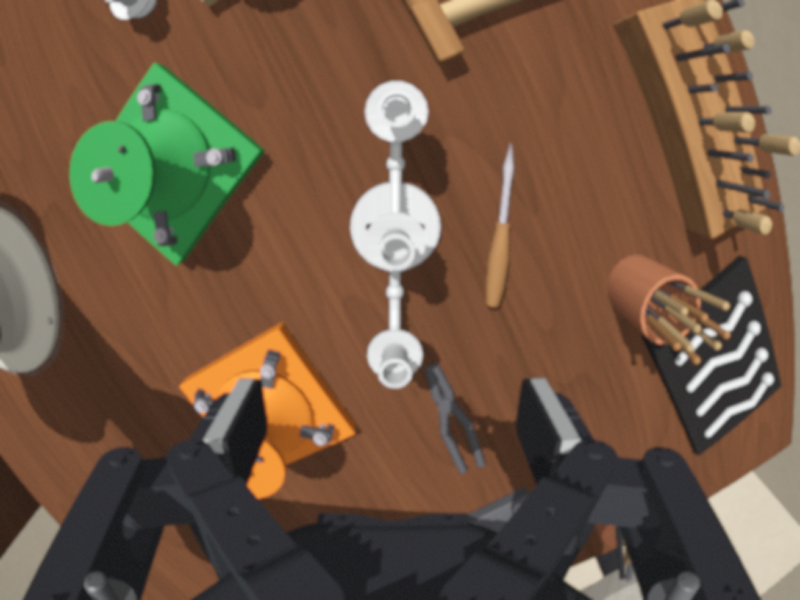

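The branch is in clear view, with rims at (397,247), (397,106) and (395,374) in the 800-px picture, and its arms lie nearly along tool x. The burnisher and pliers are clear of the grip.

```bash
python3 - <<'E'
from h import *
s=512/800
P={}
for n,u,z in [("c",(397,248),.11),("f",(397,105),.102),("n",(396,373),.102),("hl",(368,227),.008),("hr",(425,225),.008)]:
    P[n]=plane("w1",(u[0]*s,u[1]*s),z,True); print(n,P[n].round(4))
d=P["f"]-P["n"];print(np.degrees(np.arctan2(d[1],d[0])),np.linalg.norm(d),(P["f"]+P["n"])/2)
E
```

```text
c [ 0.5197 -0.1768]
f [ 0.5669 -0.0809]
n [ 0.4705 -0.2757]
hl [ 0.4941 -0.1677]
hr [ 0.5445 -0.1903]
63.67645978553507 0.21732520025573726 [ 0.51873466 -0.17830769]
```

```bash
python3 -c "
from h import *
go(.518,-.1785,.107,63.65)"
```

```text
dx dy dz turn [0.0004 0.0029 0.1926] 0.08 rows 4.6 pos [ 0.5152 -0.1776  0.2996] rot [-1.7999e+02 -1.0000e-02  6.3730e+01] F [-0.2  0.2  0.2] t 2.1167
```

```bash
python3 -m pendant '0 0.0015 0.04 0 0.085; 0 0.003 0.08 0 0.085; 0 0.003 0.12 0 0.085; 0 0.003 0.155 0 0.085; 0 0.003 0.17 0 0.085'; python3 -m pendant '0 0 0.012 0 0.085; 0 0 0.0225 0 0.085; 0 0 0.0225 0 0.085'; python3 - <<'E'
from h import *
go(.518,-.1785,.107,63.65)
im=shot("wrist","w2"); cv2.imwrite("pics/w2b.png",cv2.resize(im,(800,600),interpolation=cv2.INTER_CUBIC))
E
```

```text
time: 2.53
ee_pos: [0.5161, -0.1775, 0.125]
tcp_rot: [-179.7, 0.0, 63.8]
wrist_force: [-0.9, 0.2, -0.2]
opening: 0.0849
grasp_force: 0.0
time: 2.78
ee_pos: [0.5178, -0.1788, 0.106]
tcp_rot: [-180.0, 0.0, 63.7]
wrist_force: [0.0, 0.8, -0.5]
opening: 0.0849
grasp_force: 0.0
dx dy dz turn [ 0.0003  0.     -0.001 ] 0.09 rows 0.0 pos [ 0.5178 -0.1788  0.106 ] rot [-179.96    0.     63.74] F [ 0.   0.8 -0.5] t 2.7833
```

View pics/w2b.png

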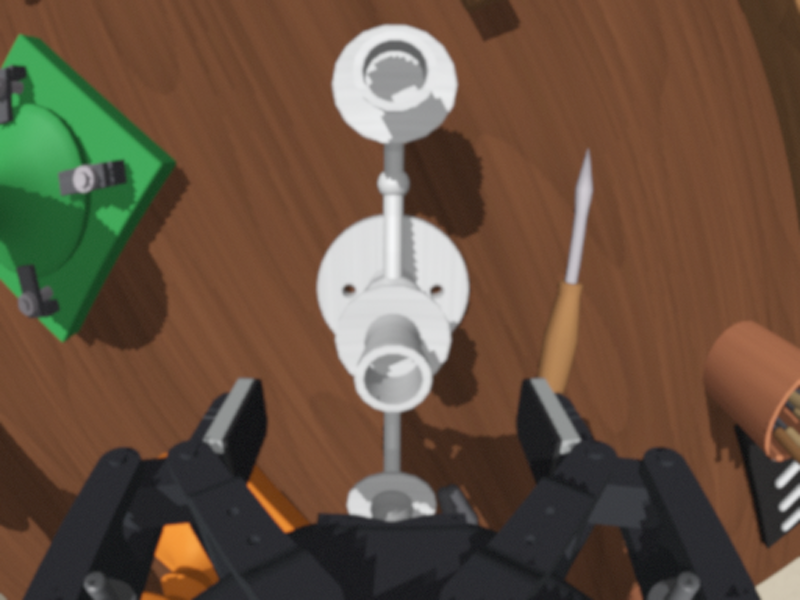

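The rim is at (394,379), midway between the pads. The collar holes are at (348,290) and (437,290).

```bash
python3 - <<'E'
from h import *
s=512/800
P={}
for n,u,z in [("c",(394,379),.11),("f",(396,80),.102),("hl",(348,290),.008),("hr",(437,290),.008)]:
    P[n]=plane("w2",(u[0]*s,u[1]*s),z,True); print(n,P[n].round(4))
d=P["f"]-P["c"];print(np.degrees(np.arctan2(d[1],d[0])),np.linalg.norm(d))
d=P["hr"]-P["hl"];print(np.degrees(np.arctan2(d[1],d[0])),np.linalg.norm(d),(P["hr"]+P["hl"])/2)
E
```

```text
c [ 0.5182 -0.1787]
f [ 0.5644 -0.0861]
hl [ 0.4952 -0.1674]
hr [ 0.5405 -0.1898]
63.47675220644133 0.10351880422229887
-26.200679086018575 0.05053964823925971 [ 0.51782711 -0.17859458]
```

```bash
python3 -m pendant '0 0 0 0 0.02;0 0 0 0 0.02;0 0 0 0 0.02;0 0 0 0 0.02;0 0 0 0 0.02' 60; python3 -m pendant '0 0 0 0 0.02;0 0 0 0 0.02;0 0 0 0 0.02;0 0 0 0 0.02;0 0 0 0 0.02'
```

```text
time: 3.25
ee_pos: [0.5185, -0.1797, 0.1074]
tcp_rot: [180.0, -0.0, 63.7]
wrist_force: [-0.7, -0.3, -0.5]
opening: 0.0253
grasp_force: 0.0
time: 3.67
ee_pos: [0.5182, -0.1796, 0.1068]
tcp_rot: [-180.0, 0.0, 63.7]
wrist_force: [-1.0, -0.2, 0.3]
opening: 0.0198
grasp_force: 0.0
```

```bash
python3 - <<'E'
from h import *
a=shot("wrist","w3");b=shot("side","s3")
cv2.imwrite("pics/w3b.png",np.hstack([cv2.resize(a[180:384,130:402],(400,300)),cv2.resize(b[175:295,180:340],(400,300),interpolation=cv2.INTER_CUBIC)]))
E
```

```text
(no output)
```

View pics/w3b.png

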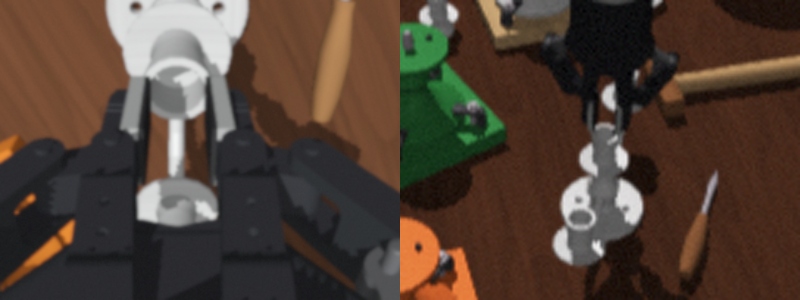

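```bash
python3 - <<'E'
from h import *
from workcell import bot
o=bot.get_obs();print(o["opening"],o["grasp_force"],o["ee_pos"],bot.camera_info("wrist")["extrinsics"].round(4).tolist())
c=np.load("pics/s3.npz");w=np.load("pics/w3.npz")
for z in (.082,.10,.107,.13,.15):
    p=[.5182,-.1796,z,1]
    q=np.linalg.inv(c["E"])@p; u=c["K"]@q[:3]/q[2]; u=u[:2]
    q=np.linalg.inv(w["E"])@p;r=np.hypot(*q[:2]);v=w["K"][:2,2]+w["K"][0,0]*np.arctan2(r,q[2])*q[:2]/r
    print(z,"side",(u-[180,175])*2.5+[400,0],"wrist",(v-[130,180])*400/272)
E
```

```text
0.020250107353472074 0.0 [ 0.5182166  -0.17957132  0.10685367] [[0.8965, -0.4194, -0.1425, 0.5546], [-0.443, -0.8492, -0.2874, -0.1044], [-0.0005, 0.3208, -0.9471, 0.2583], [0.0, 0.0, 0.0, 1.0]]
0.082 side [604.52417087 151.42454935] wrist [178.63923139  60.73405091]
0.1 side [605.1070717  138.43008699] wrist [178.76731504  79.56909186]
0.107 side [605.33713901 133.30125393] wrist [178.82301533  87.83546625]
0.13 side [606.10680342 116.14331771] wrist [179.03423122 119.61725877]
0.15 side [606.79371256 100.8302238 ] wrist [179.26094264 154.54793074]
```

```bash
python3 - <<'E'
from h import *
a=cv2.imread("pics/w3.png");b=cv2.imread("pics/s3.png")
cv2.imwrite("pics/w3c.png",np.hstack([cv2.resize(a[190:310,200:300],(500,600),interpolation=cv2.INTER_CUBIC),cv2.resize(b[185:265,240:280],(300,600),interpolation=cv2.INTER_CUBIC)]))
E
```

```text
(no output)
```

View pics/w3c.png

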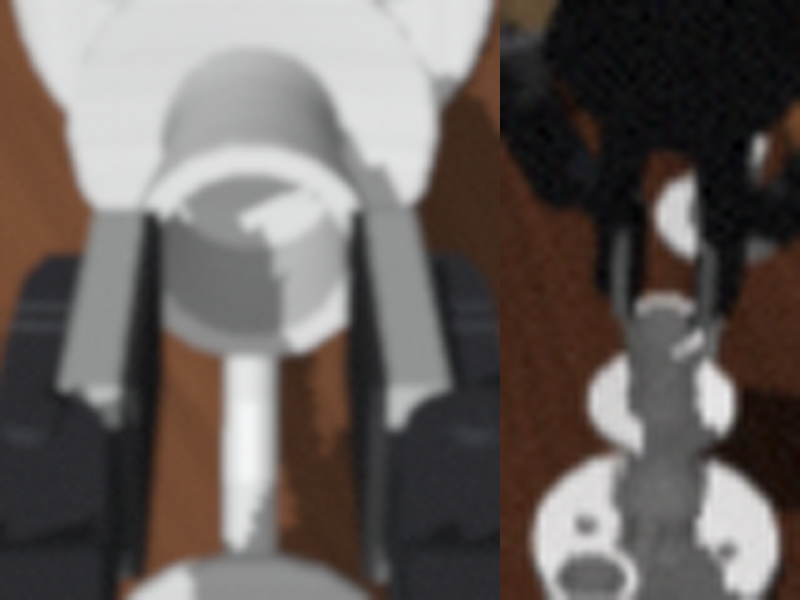

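```bash
python3 - <<'E'
from h import *
t=np.array([.5182,-.1796]);a=np.radians(63.65);X=np.array([np.cos(a),np.sin(a)]);Y=np.array([np.sin(a),-np.cos(a)])
for z in (.08,.09,.10,.11,.12,.13):
    o=[z]
    for u in [(231,232),(272,232),(226,228+.0)]:
        p=plane("w3",u,z,True)-t;o+=[p@X,p@Y]
    for u in [(255.5,226),(267.5,230)]:
        p=plane("s3",u,z)-t;o+=[p@X,p@Y]
    print(np.round(o,4))
E
```

```text
[ 0.08   -0.009  -0.0138 -0.009   0.0139 -0.006  -0.0171  0.0329 -0.0236
  0.0256  0.0097]
[ 0.09   -0.0038 -0.013  -0.0038  0.013  -0.001  -0.0161  0.0223 -0.0215
  0.0151  0.0113]
[ 0.1     0.0014 -0.0123  0.0014  0.0122  0.004  -0.0152  0.0117 -0.0193
  0.0046  0.013 ]
[ 0.11    0.0066 -0.0116  0.0066  0.0114  0.0091 -0.0143  0.0011 -0.0172
 -0.0059  0.0147]
[ 0.12    0.0117 -0.0108  0.0118  0.0106  0.0141 -0.0134 -0.0095 -0.0151
 -0.0164  0.0163]
[ 0.13    0.0169 -0.0101  0.017   0.0098  0.0191 -0.0125 -0.0201 -0.013
 -0.0269  0.018 ]
```

The pads closed on air: gap and pad width both put the fingertips near z ≈ 0.12, just over the rim, which is higher than the stated geometry implies. As a cross-check I'll use the open-finger picture.

```bash
python3 - <<'E'
from h import *
t=np.array([.5178,-.1788]);a=np.radians(63.7);X=np.array([np.cos(a),np.sin(a)]);Y=np.array([np.sin(a),-np.cos(a)])
for z in (.08,.09,.10,.11,.12,.13,.14):
    o=[z]
    for u in [(265,381),(518,381)]:
        p=plane("w2",np.array(u)*.64,z,True)-t;o+=[p@X,p@Y]
    print(np.round(o,4))
E
python3 -m pendant '0 0 0 0 0.05;0 0 0 0 0.05;0 0 0 0 0.05;0 0 0 0 0.05;0 0 0 0 0.05'; python3 -m pendant '0 0 0.002 0 0.05;0 0 0.004 0 0.05;0 0 0.006 0 0.05;0 0 0.006 0 0.05'
```

```text
[ 0.08   -0.0189 -0.0574 -0.0187  0.0562]
[ 0.09   -0.0132 -0.0542 -0.0129  0.053 ]
[ 0.1    -0.0074 -0.051  -0.0072  0.0498]
[ 0.11   -0.0016 -0.0478 -0.0014  0.0466]
[ 0.12    0.0042 -0.0446  0.0043  0.0434]
[ 0.13    0.0099 -0.0414  0.0101  0.0402]
[ 0.14    0.0157 -0.0382  0.0159  0.037 ]
time: 4.18
ee_pos: [0.5182, -0.1796, 0.1069]
tcp_rot: [180.0, -0.0, 63.7]
wrist_force: [-0.4, -0.6, -0.1]
opening: 0.05
grasp_force: 0.0
time: 4.52
ee_pos: [0.518, -0.1795, 0.1002]
tcp_rot: [-180.0, 0.0, 63.7]
wrist_force: [-0.3, -0.4, -0.1]
opening: 0.0502
grasp_force: 0.0
```

Both pictures agree: the tips stand about 13 mm behind the TCP nearly shut, and about 24 mm behind it open. I'll descend in small steps and watch the force.

```bash
python3 -m pendant '0 0 0.004 0 0.05;0 0 0.008 0 0.05;0 0 0.012 0 0.05;0 0 0.016 0 0.05;0 0 0.016 0 0.05'; python3 -m pendant '0 0 0.004 0 0.05;0 0 0.008 0 0.05;0 0 0.012 0 0.05;0 0 0.012 0 0.05'
```

```text
time: 4.93
ee_pos: [0.5177, -0.1794, 0.0837]
tcp_rot: [-179.9, 0.0, 63.7]
wrist_force: [0.1, 0.7, -0.9]
opening: 0.05
grasp_force: 0.0
time: 5.27
ee_pos: [0.5178, -0.1794, 0.0719]
tcp_rot: [-179.9, 0.0, 63.7]
wrist_force: [0.5, 0.6, -0.2]
opening: 0.0501
grasp_force: 0.0
```

```bash
python3 -m pendant '0 0 0 0 0.02;0 0 0 0 0.02;0 0 0 0 0.02;0 0 0 0 0.02;0 0 0 0 0.02' 60; python3 -m pendant '0 0 0 0 0.02;0 0 0 0 0.02;0 0 0 0 0.02'
```

```text
time: 5.68
ee_pos: [0.5182, -0.1795, 0.0732]
tcp_rot: [180.0, -0.0, 63.7]
wrist_force: [-2.0, 0.1, 3.1]
opening: 0.0262
grasp_force: 59.4
time: 5.93
ee_pos: [0.5182, -0.1795, 0.0732]
tcp_rot: [180.0, -0.0, 63.7]
wrist_force: [-3.4, 1.0, 5.1]
opening: 0.0262
grasp_force: 59.4
```

```bash
python3 -m pendant '0 0 -0.02 0 0.02;0 0 -0.06 0 0.02;0 0 -0.1 0 0.02;0 0 -0.14 0 0.02;0 0 -0.18 0 0.02'; python3 -m pendant '0 0 -0.02 0 0.02;0 0 -0.02 0 0.02;0 0 -0.02 0 0.02';python3 -c "
from h import *
go(.43,.01,.273,68.5)"
```

```text
time: 6.35
ee_pos: [0.5179, -0.1795, 0.2536]
tcp_rot: [-179.9, 0.0, 63.7]
wrist_force: [1.4, -0.8, -4.7]
opening: 0.0262
grasp_force: 60.7
time: 6.6
ee_pos: [0.5188, -0.1798, 0.2723]
tcp_rot: [180.0, -0.0, 63.7]
wrist_force: [-0.1, -0.1, -6.5]
opening: 0.0261
grasp_force: 60.8
dx dy dz turn [ 0.1307 -0.1638 -0.0008] -4.83 rows 5.0 pos [ 0.5188 -0.1798  0.2723] rot [179.97  -0.    63.67] F [-0.1 -0.1 -6.5] t 6.6
```

Lifted, with about 6 N on the wrist. Now to the viewing point.

```bash
python3 -m pendant '0.02 -0.025 0 -1 0.02;0.05 -0.062 0 -2 0.02;0.08 -0.1 0 -3 0.02;0.11 -0.138 0 -4 0.02;0.131 -0.164 0 -4.8 0.02'; python3 -m pendant '0 0 0 0 0.02;0 0 0 0 0.02;0 0 0 0 0.02;0 0 0 0 0.02'; python3 - <<'E'
from h import *
go(.43,.01,.273,68.5)
im=shot("wrist","w4"); cv2.imwrite("pics/w4b.png",cv2.resize(im,(800,600),interpolation=cv2.INTER_CUBIC))
shot("side","s4");shot("scene","c4")
E
```

```text
time: 7.02
ee_pos: [0.4323, 0.0016, 0.2695]
tcp_rot: [-179.8, 0.1, 68.5]
wrist_force: [1.2, 0.9, -3.8]
opening: 0.0262
grasp_force: 61.4
time: 7.35
ee_pos: [0.4341, -0.0002, 0.2713]
tcp_rot: [-179.9, 0.1, 68.4]
wrist_force: [0.4, 1.1, -5.6]
opening: 0.0261
grasp_force: 61.9
dx dy dz turn [ 0.008  -0.0076 -0.0017] -0.08 rows 0.3 pos [ 4.341e-01 -2.000e-04  2.713e-01] rot [-1.7988e+02  6.0000e-02  6.8420e+01] F [ 0.4  1.1 -5.6] t 7.35
```

View pics/w4b.png

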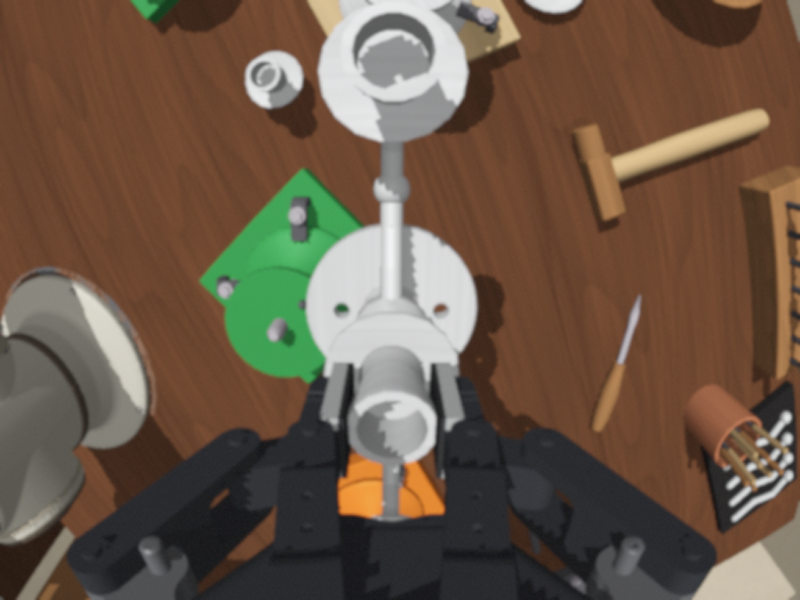

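Holes are at (342,310) and (441,310), the held rim is at (394,428), and the far socket hides the stem. I'll shift sideways so the stem shows beside the branch.

```bash
python3 -c "
from h import *
go(.341,.175,.273,68.5)"
```

```text
dx dy dz turn [ 0.1287 -0.1514 -0.0008] -0.13 rows 4.8 pos [ 0.4343 -0.0005  0.2721] rot [-1.7993e+02  3.0000e-02  6.8370e+01] F [-0.6 -0.5 -6.1] t 7.5
```

```bash
python3 -m pendant '0.02 -0.025 0 0 0.02;0.05 -0.06 0 0 0.02;0.08 -0.095 0 0 0.02;0.11 -0.13 0 0 0.02;0.129 -0.152 0 0 0.02'; python3 -m pendant '0 0 0 0 0.02;0 0 0 0 0.02;0 0 0 0 0.02;0 0 0 0 0.02;0 0 0 0 0.02'; python3 - <<'E'
from h import *
go(.341,.175,.273,68.5)
im=shot("wrist","w5")
a=shot("side","s5");b=shot("scene","c5")
c=np.load("pics/w5.npz");q=np.linalg.inv(c["E"])@[.5206,.1914,.12,1];r=np.hypot(*q[:2]);v=c["K"][:2,2]+297.3*np.arctan2(r,q[2])*q[:2]/r
print(v)
x,y=np.clip(np.round(v).astype(int)-[50,45],0,[412,294]);print(x,y)
R=lambda i,x,y,w,h,W,H:cv2.resize(i[y:y+h,x:x+w],(W,H),interpolation=cv2.INTER_CUBIC)
# wrist crop 100x90 ->500x450 ; side 60x45(x6.67)/ scene
cv2.imwrite("pics/m5.png",np.hstack([R(im,x,y,100,120,500,600),np.vstack([R(a,213,132,40,40,300,300),R(b,281,205,40,40,300,300)])]))
E
```

```text
time: 7.92
ee_pos: [0.3397, 0.1763, 0.2728]
tcp_rot: [180.0, -0.0, 68.3]
wrist_force: [2.3, 0.7, -4.7]
opening: 0.0266
grasp_force: 62.2
time: 8.33
ee_pos: [0.3411, 0.1745, 0.2728]
tcp_rot: [-180.0, 0.0, 68.3]
wrist_force: [0.7, -0.1, -5.0]
opening: 0.0263
grasp_force: 62.4
dx dy dz turn [ 0.0005 -0.0003 -0.0002] -0.19 rows 0.0 pos [0.3411 0.1745 0.2728] rot [-1.7999e+02  2.0000e-02  6.8310e+01] F [ 0.7 -0.1 -5. ] t 8.3333
[397.73448011  99.03195761]
348 54
```

View pics/m5.png

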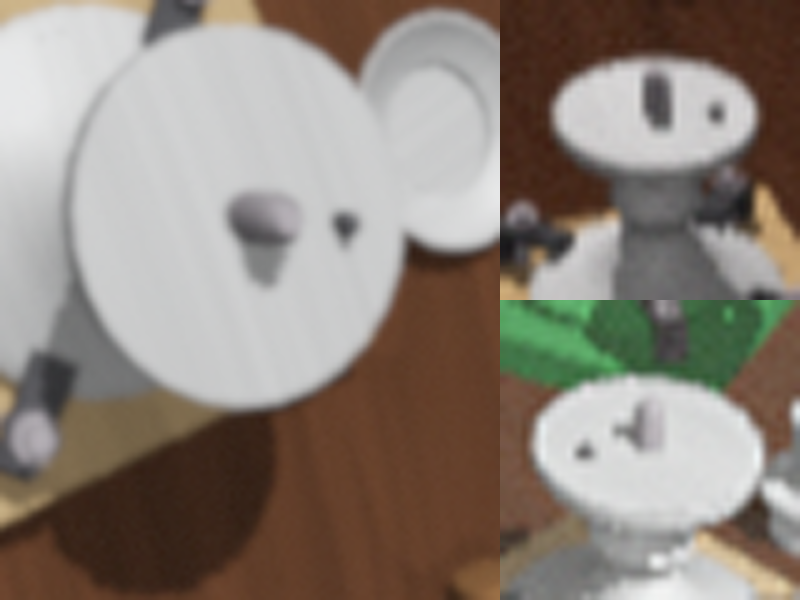

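The wrist crop shows the stem's disc with edge points near (70,200), (235,25), (405,230) and (250,410). The spigot is at (265,215) and the dowel at (345,222). In the side crop the dowel is at (717,112), and in the scene crop at (584,451).

```bash
python3 - <<'E'
from h import *
from scipy.optimize import least_squares
W=lambda u:(348+u[0]/5-.4,54+u[1]/5-.4)
pts=[(70,200),(232,25),(405,230),(250,410),(108,100),(372,340),(358,92),(125,335)]
P=np.array([plane("w5",W(u),.12,True) for u in pts])
s=least_squares(lambda v:np.hypot(*(P-v[:2]).T)-v[2],[.52,.19,.043]);c=s.x;print("disc",c.round(4),(s.fun*1e3).round(1))
d=plane("w5",W((345,222)),.123,True);sp=plane("w5",W((265,215)),.13,True)
print("dowel",d.round(4),np.linalg.norm(d-c[:2]),np.degrees(np.arctan2(*(d-c[:2])[::-1])),"spig",sp.round(4))
# side/scene
for n,e,dw in [("s5",[(550,113),(757,115),(655,56),(652,170)],(717,112)),("c5",[(533,445),(764,447),(648,377),(650,523)],(584,451))]:
    o=np.array([500,0 if n=="s5" else 300]);off=np.array([213,132] if n=="s5" else [281,205])
    U=lambda u:(np.array(u)-o)/7.5+off-.43
    P=np.array([plane(n,U(u),.12) for u in e]);cc=least_squares(lambda v:np.hypot(*(P-v[:2]).T)-.043,[.52,.19]).x
    d=plane(n,U(dw),.123);print(n,cc.round(4),d.round(4),np.linalg.norm(d-cc),np.degrees(np.arctan2(*(d-cc)[::-1])))
# held branch from w4, relative to TCP in tool axes
t=np.array([.4341,-.0002]);a=np.radians(68.42);X=np.array([np.cos(a),np.sin(a)]);Y=np.array([np.sin(a),-np.cos(a)])
zb=.2713-.0732
for n,u,z in [("rim",(394,428),zb+.11),("hl",(342,310),zb+.008),("hr",(441,310),zb+.008)]:
    p=plane("w4",(u[0]*.64,u[1]*.64),z,True)-t;print(n,(p@X).round(4),(p@Y).round(4))
E
```

```text
disc [0.5211 0.1934 0.0425] [ 1.4  0.3 -0.1  0.7 -0.2  0.6 -0.7 -1.9]
dowel [0.5434 0.1862] 0.02346048259947189 -17.793868429188468 spig [0.5199 0.1949]
s5 [0.5196 0.1906] [0.5445 0.1801] 0.027007558283228567 -22.980550678388283
c5 [0.5209 0.1931] [0.5444 0.1827] 0.02565382599784142 -23.803090972768686
rim 0.0019 0.0003
hl 0.0005 -0.0254
hr 0.0006 0.0242
```

```bash
python3 -c "
from h import *
go(.5203,.1923,.232,69)"
```

```text
dx dy dz turn [0.0826 0.1603 0.0408] -0.66 rows 4.4 pos [0.3409 0.1747 0.2728] rot [-1.800e+02  1.000e-02  6.834e+01] F [-0.4 -0.2 -4.9] t 8.4833
```

```bash
python3 -m pendant '0.018 0.035 0 0 0.02;0.037 0.07 0 0 0.02;0.056 0.108 0.01 -0.3 0.02;0.073 0.142 0.03 -0.7 0.02;0.0826 0.1603 0.0408 -0.7 0.02'; python3 -m pendant '0 0 0 0 0.02;0 0 0 0 0.02;0 0 0 0 0.02;0 0 0 0 0.02;0 0 0 0 0.02'; python3 - <<'E'
from h import *
go(.5203,.1923,.215,69)
shot("wrist","w6");shot("side","s6")
E
```

```text
time: 8.9
ee_pos: [0.5231, 0.1928, 0.2296]
tcp_rot: [-180.0, 0.0, 69.1]
wrist_force: [-1.4, 0.1, -4.8]
opening: 0.0262
grasp_force: 62.8
time: 9.32
ee_pos: [0.5195, 0.1935, 0.2333]
tcp_rot: [179.9, -0.1, 69.2]
wrist_force: [0.4, 0.3, -5.5]
opening: 0.0256
grasp_force: 62.9
dx dy dz turn [-0.0009  0.0012  0.0183] 0.17 rows 0.4 pos [0.5195 0.1935 0.2333] rot [ 1.7992e+02 -7.0000e-02  6.9170e+01] F [ 0.4  0.3 -5.5] t 9.3167
```

```bash
python3 -m pendant '0 0 0.006 0 0.02;0 0 0.012 0 0.02;0 0 0.018 0 0.02;0 0 0.018 0 0.02'; python3 -m pendant '0 0 0.002 0 0.02;0 0 0.003 0 0.02;0 0 0.003 0 0.02;0 0 0.003 0 0.02'; python3 -m pendant '0 0 0.001 0 0.02;0 0 0.002 0 0.02;0 0 0.002 0 0.02;0 0 0.002 0 0.02'
```

```text
time: 9.75
ee_pos: [0.5192, 0.1934, 0.2122]
tcp_rot: [-179.9, 0.1, 69.2]
wrist_force: [-0.1, 0.0, -5.6]
opening: 0.0265
grasp_force: 62.8
time: 10.08
ee_pos: [0.5198, 0.1936, 0.2112]
tcp_rot: [180.0, -0.0, 69.2]
wrist_force: [0.3, 0.9, -5.1]
opening: 0.0263
grasp_force: 62.8
time: 10.42
ee_pos: [0.52, 0.1936, 0.2093]
tcp_rot: [180.0, -0.0, 69.2]
wrist_force: [1.2, 0.1, -4.9]
opening: 0.0264
grasp_force: 63.1
```

```bash
python3 -m pendant '0 0 0.001 0 0.02;0 0 0.002 0 0.02;0 0 0.002 0 0.02;0 0 0.002 0 0.02'; python3 -m pendant '0 0 0.001 0 0.02;0 0 0.002 0 0.02;0 0 0.002 0 0.02;0 0 0.002 0 0.02'
```

```text
time: 10.75
ee_pos: [0.5202, 0.1935, 0.2076]
tcp_rot: [179.9, -0.0, 69.2]
wrist_force: [3.4, -0.3, 0.4]
opening: 0.0263
grasp_force: 63.5
time: 11.08
ee_pos: [0.5203, 0.1934, 0.2048]
tcp_rot: [179.9, 0.0, 69.2]
wrist_force: [5.1, -1.2, -2.0]
opening: 0.0261
grasp_force: 63.3
```

```bash
python3 -m pendant '0 0.0005 0 0 0.02;0 0.0009 0 0 0.02;0 0.0009 0 0 0.02;0 0.0009 0 0 0.02'; python3 -m pendant '0 0 0.001 0 0.02;0 0 0.002 0 0.02;0 0 0.002 0 0.02;0 0 0.002 0 0.02'
```

```text
time: 11.42
ee_pos: [0.5206, 0.1933, 0.2048]
tcp_rot: [-180.0, 0.0, 69.2]
wrist_force: [4.6, -0.3, -4.7]
opening: 0.0261
grasp_force: 63.2
time: 11.75
ee_pos: [0.5206, 0.1932, 0.2028]
tcp_rot: [-180.0, 0.0, 69.2]
wrist_force: [4.8, -0.7, -4.2]
opening: 0.0264
grasp_force: 63.2
```

```bash
python3 -m pendant '0 0.0005 0 0 0.02;0 0.001 0 0 0.02;0 0.001 0 0 0.02;0 0.001 0 0 0.02'; python3 -m pendant '0 0 0.001 0 0.02;0 0 0.002 0 0.02;0 0 0.002 0 0.02;0 0 0.002 0 0.02'
```

```text
time: 12.08
ee_pos: [0.5211, 0.193, 0.2028]
tcp_rot: [-179.9, 0.0, 69.2]
wrist_force: [0.6, 1.3, -4.8]
opening: 0.0262
grasp_force: 63.0
time: 12.42
ee_pos: [0.5213, 0.1929, 0.2008]
tcp_rot: [-180.0, 0.0, 69.2]
wrist_force: [0.6, 0.5, -6.0]
opening: 0.0261
grasp_force: 62.9
```

Centred, with lateral force near zero. Next is the gentle descent, feeling for the dowel.

```bash
python3 -m pendant '0 0 0.0005 0 0.02;0 0 0.001 0 0.02;0 0 0.001 0 0.02;0 0 0.001 0 0.02'; python3 -m pendant '0 0 0.0005 0 0.02;0 0 0.001 0 0.02;0 0 0.001 0 0.02;0 0 0.001 0 0.02'
```

```text
time: 12.75
ee_pos: [0.5215, 0.1929, 0.2]
tcp_rot: [-180.0, 0.0, 69.2]
wrist_force: [0.8, 0.1, -5.5]
opening: 0.0261
grasp_force: 62.9
time: 13.08
ee_pos: [0.5215, 0.1929, 0.199]
tcp_rot: [-180.0, 0.0, 69.2]
wrist_force: [0.0, -0.3, -5.3]
opening: 0.0256
grasp_force: 62.9
```

```bash
python3 -m pendant '0 0 0.0005 0 0.02;0 0 0.001 0 0.02;0 0 0.001 0 0.02;0 0 0.001 0 0.02'; python3 -m pendant '0 0 0.0005 0 0.02;0 0 0.001 0 0.02;0 0 0.001 0 0.02;0 0 0.001 0 0.02'
```

```text
time: 13.42
ee_pos: [0.5215, 0.1929, 0.198]
tcp_rot: [-180.0, 0.0, 69.2]
wrist_force: [-0.3, 0.3, -4.7]
opening: 0.0265
grasp_force: 62.9
time: 13.75
ee_pos: [0.5215, 0.1929, 0.197]
tcp_rot: [-180.0, 0.0, 69.2]
wrist_force: [0.0, -0.4, -5.4]
opening: 0.0262
grasp_force: 62.9
```

```bash
python3 -m pendant '0 0 0.0005 0 0.02;0 0 0.001 0 0.02;0 0 0.001 0 0.02;0 0 0.001 0 0.02'; python3 -m pendant '0 0 0.0005 0 0.02;0 0 0.001 0 0.02;0 0 0.001 0 0.02;0 0 0.001 0 0.02'
```

```text
time: 14.08
ee_pos: [0.5215, 0.1929, 0.196]
tcp_rot: [-180.0, 0.0, 69.2]
wrist_force: [-0.8, 0.0, -5.3]
opening: 0.0264
grasp_force: 62.9
time: 14.42
ee_pos: [0.5215, 0.1929, 0.195]
tcp_rot: [-180.0, 0.0, 69.2]
wrist_force: [-0.3, 0.5, -6.4]
opening: 0.0265
grasp_force: 62.9
```

The dowel appears to be going in without contact. I'll continue down to the shoulder in half-millimetre steps.

```bash
python3 -m pendant '0 0 0.0005 0 0.02;0 0 0.0005 0 0.02;0 0 0.0005 0 0.02'; python3 -m pendant '0 0 0.0005 0 0.02;0 0 0.0005 0 0.02;0 0 0.0005 0 0.02';python3 -m pendant '0 0 0.0004 0 0.02;0 0 0.0004 0 0.02;0 0 0.0004 0 0.02'
```

```text
time: 14.67
ee_pos: [0.5215, 0.1929, 0.1945]
tcp_rot: [-180.0, -0.0, 69.2]
wrist_force: [0.7, 0.8, -5.8]
opening: 0.0263
grasp_force: 62.9
time: 14.92
ee_pos: [0.5215, 0.1929, 0.1941]
tcp_rot: [-180.0, 0.0, 69.2]
wrist_force: [0.3, -0.1, -5.7]
opening: 0.0263
grasp_force: 62.9
time: 15.17
ee_pos: [0.5215, 0.1929, 0.1936]
tcp_rot: [-180.0, 0.0, 69.2]
wrist_force: [-0.7, 0.2, -5.2]
opening: 0.0263
grasp_force: 62.9
```

```bash
python3 -m pendant '0 0 0.0004 0 0.02;0 0 0.0004 0 0.02;0 0 0.0004 0 0.02'; python3 -m pendant '0 0 0.0004 0 0.02;0 0 0.0004 0 0.02;0 0 0.0004 0 0.02'
```

```text
time: 15.42
ee_pos: [0.5215, 0.1929, 0.1933]
tcp_rot: [180.0, 0.0, 69.2]
wrist_force: [-0.1, 0.6, -5.7]
opening: 0.0263
grasp_force: 62.9
time: 15.67
ee_pos: [0.5215, 0.1929, 0.1932]
tcp_rot: [180.0, -0.0, 69.2]
wrist_force: [-1.3, -0.6, -1.6]
opening: 0.026
grasp_force: 63.2
```

Contact came at TCP z 0.1932 = 0.120 + 0.0732, exactly flush. I'll release and retreat.

```bash
python3 -m pendant '0 0 0 0 0.03;0 0 0 0 0.04;0 0 0 0 0.05;0 0 0 0 0.055;0 0 0 0 0.055' 20; python3 -m pendant '0 0 0 0 0.055;0 0 0 0 0.055;0 0 -0.01 0 0.055;0 0 -0.03 0 0.055;0 0 -0.06 0 0.055'; python3 -m pendant '0 0 -0.04 0 0.055;0 0 -0.08 0 0.055;0 0 -0.08 0 0.055;0 0 -0.08 0 0.055;0 0 -0.08 0 0.055'
python3 - <<'E'
from h import *
go(.5215,.1929,.33,69.2)
im=shot("wrist","w7");shot("side","s7");shot("scene","c7")
# centre rim & far socket by bright-metal contours near predicted pixels; predicted for home pose
w=np.load("pics/w7.npz")
def pj(p):
    q=np.linalg.inv(w["E"])@[*p,1];r=np.hypot(*q[:2]);return w["K"][:2,2]+297.3*np.arctan2(r,q[2])*q[:2]/r
a=np.radians(69.2);X=np.array([np.cos(a),np.sin(a)]);c=np.array([.5215,.1929])
g=cv2.cvtColor(im,cv2.COLOR_BGR2HSV);m=((g[...,1]<40)&(g[...,2]>120)).astype(np.uint8)
n,l,st,ce=cv2.connectedComponentsWithStats(m)
for i in range(1,n):
    if st[i,4]>300: print(st[i],ce[i].round())
for s in (.108,0,-.108): print("pred rim",pj([*(c+s*X),.12+(.102 if s else .11)]),"pan edge ahead",pj([*(c+(s+.025)*X),.12+(.067 if s else .075)]))
E
```

```text
time: 16.08
ee_pos: [0.5216, 0.1929, 0.193]
tcp_rot: [180.0, -0.0, 69.2]
wrist_force: [-0.5, 0.3, -0.5]
opening: 0.055
grasp_force: 0.0
time: 16.5
ee_pos: [0.5207, 0.1926, 0.2521]
tcp_rot: [-179.8, 0.1, 69.2]
wrist_force: [-0.3, 1.3, 0.5]
opening: 0.055
grasp_force: 0.0
time: 16.92
ee_pos: [0.5217, 0.193, 0.3329]
tcp_rot: [180.0, -0.0, 69.2]
wrist_force: [-0.5, 0.0, -0.6]
opening: 0.0552
grasp_force: 0.0
dx dy dz turn [-0.0002 -0.0002  0.0029] -0.03 rows 0.1 pos [0.5217 0.193  0.3329] rot [ 1.7999e+02 -1.0000e-02  6.9170e+01] F [-0.5  0.  -0.6] t 16.9167
[ 214   41   72  249 9062] [250. 151.]
[ 309   99   45   47 1682] [331. 122.]
[168 170  31  32 733] [182. 185.]
[170 235  24  41 399] [182. 255.]
[308 235  23  45 434] [319. 256.]
[  38  254   67   47 1949] [ 70. 277.]
[  0 273  26  59 845] [  9. 302.]
[   3  297   73   59 1653] [ 42. 325.]
pred rim [250.91965643  62.3380191 ] pan edge ahead [250.86738876  40.95586295]
pred rim [250.87562107 184.308395  ] pan edge ahead [250.84163353 149.30285792]
pred rim [250.77857835 277.40906471] pan edge ahead [250.76639427 241.71092541]
```

```bash
python3 -c "
from workcell import bot
print(bot.job_done())"
```

```text
the job is handed in; nothing more can be done
None
```

The branch is on the stem's spigot with the dowel in a collar hole and the collar flush on the shoulder; it went down without needing a nudge, and I released it and handed the job in at about 17 s with no verdict returned.

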